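# Set the bleed valve on an air manifold by feel

### The job

Reset the bleed valve of the small air manifold, the one valve with a straight bar handle among the round knobs: turn it clockwise by feel until it closes on its seat and hold it there snug for a moment, at about half a newton metre (more than 0.8 would damage the seat). Then open it again by a sixth of a turn (60 degrees) from the seat and let go. Do not touch the round knobs beside it, and leave the other things on the bench where they are.

Things in the scene. Friction and masses are not known exactly. Their poses are not given: they have to be found in the camera images.
- manifold: Air manifold, fixed: aluminium bar 210 mm long (its y), 50 mm wide (x), top 38 mm above the bench; hose tails on its +x side reach 49 mm from its middle, a round gauge (29 mm high) at its +y end 163 mm. Origin: middle of the underside. Four valves stand in a row along its y, at -75, -25, +25 and +75 mm; which place holds the bar handle differs from start to start.
- bar_grip (a point): Centre of the bar handle: black upright bar 40 mm long (its x), 12 mm thick (y), 24 mm tall (z, up), from 67 to 91 mm above the bench, on a hub 19 mm wide and a stem. It turns about the vertical through this point, clockwise from above to close. Packing friction 0.05 N m; the seat adds 5 N m per rad past first touch. At the start 0.15 to 1.2 rad open; the seat's angle varies and cannot be seen.
- knob_a_mid (a point): Centre of the turning round fluted black knob on needle valve A: diameter 21-23 mm, 28 mm tall (this point is half-way up, 76 mm above the bench). A neighbour on the manifold: it spins at a touch and must not be touched.
- knob_b_mid (a point): Centre of the turning round fluted black knob on needle valve B: diameter 21-23 mm, 28 mm tall (this point is half-way up, 76 mm above the bench). A neighbour on the manifold: it spins at a touch and must not be touched.
- knob_c_mid (a point): Centre of the turning round fluted black knob on needle valve C: diameter 21-23 mm, 28 mm tall (this point is half-way up, 76 mm above the bench). A neighbour on the manifold: it spins at a touch and must not be touched.
- screwdriver_red: Bystander, loose: small screwdriver, 149 mm long, 17 mm thick, lying in front of the manifold (between it and the robot). Origin on the bench under its middle.
- hex_key_1: Bystander, loose: L-shaped hex key, 77 x 24 mm, 5 mm thick, lying in front of the manifold. Origin on the bench under it.
- eyepiece_1: Bystander, loose: black eyepiece, 35 mm wide, 42 mm tall, standing behind the manifold. Origin at the centre of its foot.
- tape_1: Bystander, loose: roll of tape, 62 mm wide, 19 mm high, lying beyond the -y end of the manifold. Origin at the centre of its underside.

How it is judged:
By the outcome, as a careful person would: the job done as asked, in the order asked, and still so for the second after the job is handed in, with the robot touching nothing.
It also fails if it takes over 58 s, if anything falls off the work surface, if the arm or the gripper's body presses on something with over 40 N, if the wrist force passes 120 N, or if a joint passes its speed limit or range.

### The arm

A 6-joint arm with a two-finger parallel gripper is mounted at the origin on a cart in front of the work surface, level with it; the furniture and walls round the work are solid. World frame = base frame: x ahead of the robot, y to its left, z up, the work surface at z = 0. Lengths are in m, angles in rad, forces in N, time in s.
With the tool pointing down it reaches from about 0.275 to 0.775 m from the base axis. Payload 14.6 kg.
Tool frame: the origin (TCP) lies on the centre line of the jaws, within the pads' length; the fingertips stand 19 mm ahead of it and the grasp point (between the pads) is the TCP; z points along the fingers, y is the line along which they close (so a half turn about z gives the same grasp; the last joint's range is limited). The gripper opens to 85 mm and grips with 20 to 120 N. Pads are 22 mm wide; open, the fingers measure 114 mm over their backs; the gripper's body (76 mm by 85 mm) begins 54 mm behind the grasp point. The pads swing forward as they close: fully open they stand 13 mm farther back than shut.
Start: joints at [-0.155, 0.263, -0.048, 1.259, 0, 1.415], TCP at [0.525, -0, 0.25] pointing down, gripper open.
Joint ranges: [-2.65, 2.65], [-0.89, 1.7], [-1.18, 1.37], [-2.13, 2.11], [-1.35, 1.29], [-3.14, 3.14]. Speed limits (rad/s): [1.89, 1.89, 2.57, 2.79, 3.14, 3.14].

### API

Orientations are given as a unit quaternion [x, y, z, w].
In Python, from station import ctrl, jaws, ik, monitor, viewer, finish_job gives the robot as it stands. Calls block until the motion is done:
- ctrl.goto(position, orientation): joint-space move of the TCP to a pose.
- ctrl.line_to(position, velocity=0.15, frame=None, max_force=None): straight line of the TCP; frame=None keeps the orientation; velocity is the mean speed in m/s. With max_force (N) it stops when the force on the tool has changed by that much, and returns True; else False.
- ctrl.goto_joints(angles): joint-space move.
- jaws.command_gripper(opening, grasp_force=None): finger opening in m; grasp_force is the grip in N (None keeps the last); returns when the fingers have stopped.
- ctrl.sleep(seconds).
- ik(position, orientation): joint angles nearest the present ones, or None.
- monitor.state(): the state.
- viewer.get_image(name): name is "scene" or "side" or "wrist"; returns the picture (384x512x3 uint8, red, green, blue); there is no depth.
- viewer.camera_model(name): a dict with "camera_matrix" (3x3 intrinsics, pixels), "R" (3x3) and "t" (3): a world point X has camera coordinates R X + t; the wrist camera has in their place "hand_eye" (4x4, takes a point from camera to tool coordinates, whose origin is the TCP and whose axes are the flange's). Camera axes: x right, y down, z forward; pixel columns grow to the right and rows downward; lengths in m; the calibration is good to about 2 mm. The wrist camera is an equidistant fisheye: a pixel r from the principal point sees the ray r / f radians off the axis. A picture is of the moment at which its call begins: read the wrist's pose just before it. camera_model takes no time and is no camera call.
A pose or a line that the arm cannot do raises ctrl.MotionError and nothing moves.
- finish_job(): hands the job in; it is judged then, once.
The state is a dict: "clock": time; "qpos": joint angles; "dq": joint speeds; "tau": joint torques, N m; "ee_pos": TCP position; "tool_rot": TCP orientation; "force": force on the tool from outside, world axes, zero at the start; "moment": the same for the moment, N m; "grip_width": finger opening in m; "finger_force": force on a finger pad.
Only numpy, scipy, OpenCV 4.12 (cv2) and the standard library are available. Lean on these libraries where they do the work, as an engineer would, in place of code of your own. Each camera call takes 0.05 s, during which the arm holds its last target. There are 200 camera calls.

## Working session

There is one attempt and no reset: what is moved stays moved. The work goes in short steps, each a Python script; the robot and the scene stay as the last script left them, time stands still between calls to the robot, and variables do not carry over. Pictures are saved under pics/ and viewed, at most 10 in all, crops included, and the job is handed in when it is done.

```bash
mkdir -p pics; ls; python3 - <<'E'
from station import *
from station import ctrl, jaws, ik, monitor, viewer
import cv2, numpy as np
for n in ("scene","side","wrist"):
    im=viewer.get_image(n); cv2.imwrite(f"pics/{n}0.png",im[:,:,::-1])
    m=viewer.camera_model(n); print(n,{k:np.round(v,4).tolist() if not isinstance(v,str) else v for k,v in m.items()})
s=monitor.state(); print(s)
a=[cv2.imread(f"pics/{n}0.png") for n in("scene","side","wrist")]
E
```

```text
pics
scene {'camera_matrix': [[415.9906, 0.0, 263.783], [0.0, 415.9906, 191.3187], [0.0, 0.0, 1.0]], 'R': [[0.8803, -0.4744, 0.0101], [-0.3577, -0.6775, -0.6427], [0.3117, 0.5621, -0.7661]], 't': [-0.47, 0.2658, 0.7325]}
side {'camera_matrix': [[441.5927, 0.0, 256.5847], [0.0, 441.5927, 188.8637], [0.0, 0.0, 1.0]], 'R': [[0.8969, -0.4422, -0.0062], [-0.2509, -0.4974, -0.8304], [0.3641, 0.7464, -0.5571]], 't': [-0.5029, 0.2149, 0.6917]}
wrist {'camera_matrix': [[297.3186, 0.0, 254.7973], [0.0, 297.3186, 192.9542], [0.0, 0.0, 1.0]], 'hand_eye': [[0.0002, -0.9616, -0.2743, 0.0695], [1.0, 0.0003, -0.0002, -0.0007], [0.0002, -0.2743, 0.9616, -0.1235], [0.0, 0.0, 0.0, 1.0]]}
{'clock': 0.15, 'qpos': array([-1.55336500e-01,  2.63389601e-01, -4.87553915e-02,  1.25942992e+00,
       -1.37515244e-05,  1.41548530e+00]), 'dq': array([ 0.00061321, -0.00014014,  0.00326404,  0.00036517, -0.00101893,
        0.00098683]), 'tau': array([ 2.40502384e-03, -6.37823009e+01,  3.84648621e+01,  1.05481912e-02,
       -5.52052688e-05,  6.25772100e-05]), 'ee_pos': array([5.24804852e-01, 2.46441064e-06, 2.49960852e-01]), 'tool_rot': array([ 7.07115732e-01,  7.07097723e-01, -2.34928559e-04, -3.10490776e-04]), 'force': array([ 0.22322673, -0.19504614, -0.01544268]), 'moment': array([ 0.01431479, -0.02485488,  0.01640473]), 'finger_force': 0.0, 'grip_width': 0.0855029400848025}
```

View pics/scene0.png

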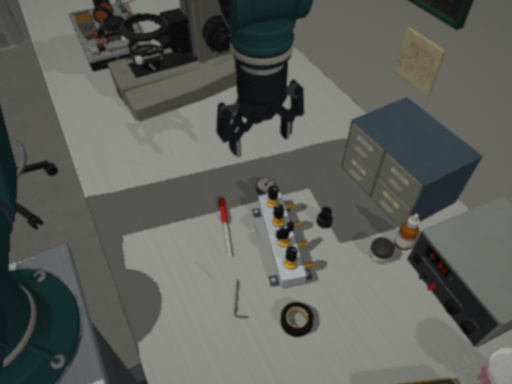

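View pics/wrist0.png

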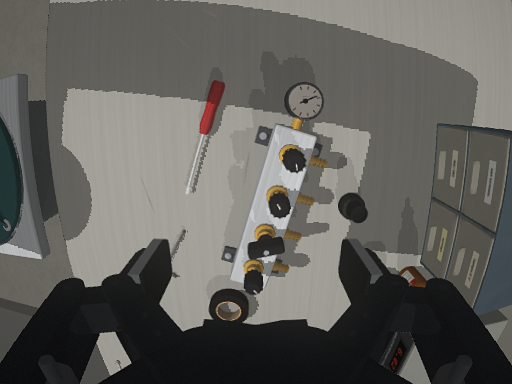

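The wrist view shows the bar handle at about (266,247), third valve from the gauge. The round knobs are at (293,160), (278,205) and (253,280). Next I'll convert these to positions and take a closer look.

```bash
cat > h.py <<'E'
from station import ctrl, jaws, ik, monitor, viewer, finish_job
import cv2, numpy as np
from scipy.spatial.transform import Rotation as R
W=viewer.camera_model("wrist")
def quat(yaw):  # tool down, tool y (closing line) at world angle yaw
    y=np.array([np.cos(yaw),np.sin(yaw),0]); z=np.array([0,0,-1.]); x=np.cross(y,z)
    return R.from_matrix(np.c_[x,y,z]).as_quat()
def snap(name):
    s=monitor.state(); im=viewer.get_image("wrist")[:,:,::-1].copy(); cv2.imwrite(f"pics/{name}.png",im)
    np.savez(f"pics/{name}.npz",p=s["ee_pos"],q=s["tool_rot"]); return im,s["ee_pos"],s["tool_rot"]
def w2p(px,z,p,q):
    px=np.asarray(px,float).reshape(-1,1,2)
    u=cv2.fisheye.undistortPoints(px,W["camera_matrix"],np.zeros(4)).reshape(-1,2)
    H=W["hand_eye"]; Rw=R.from_quat(q).as_matrix()
    d=(Rw@H[:3,:3]@np.c_[u,np.ones(len(u))].T).T; o=p+Rw@H[:3,3]
    return o+d*((z-o[2])/d[:,2])[:,None]
E
python3 - <<'E'
from h import *
s=monitor.state();p,q=s["ee_pos"],s["tool_rot"]
P=w2p([(293,160),(278,205),(266,247),(253,282)],.09,p,q); print(P.round(4))
c=P[2]
ctrl.goto([c[0],c[1]-0.085,0.19],quat(0)); im,p,q=snap("w1"); print(p,q, monitor.state()["clock"])
P=w2p([(293,160),(278,205),(266,247),(253,282)],.09,s["ee_pos"],s["tool_rot"])
E
```

```text
[[ 0.561   0.0219  0.09  ]
 [ 0.5472 -0.0239  0.09  ]
 [ 0.5358 -0.0708  0.09  ]
 [ 0.5219 -0.1151  0.09  ]]
[ 0.53566889 -0.15582427  0.189991  ] [ 7.07359993e-01  7.06853447e-01  4.65046860e-05 -2.06727105e-04] 0.9083
```

View pics/w1.png

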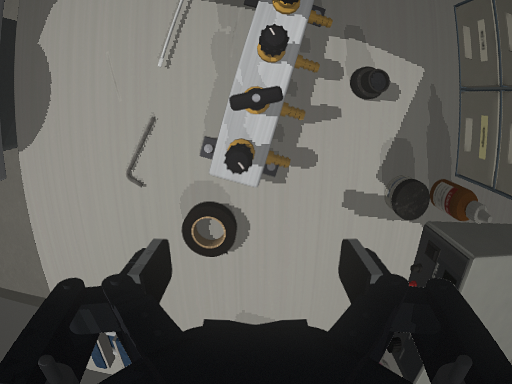

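The closer view shows the bar at about (256,98), running from roughly (231,102) to (282,94). The neighbouring knobs are at (274,40) and (239,158), and the camera is nearly overhead. I'll fit the bar precisely now.

```bash
python3 - <<'E'
from h import *
im=cv2.imread("pics/w1.png"); d=np.load("pics/w1.npz"); g=im.max(2)
def blob(c,r,z,th=75):
    m=np.zeros(g.shape,np.uint8); x,y=c; sl=np.s_[y-r:y+r,x-r:x+r]; m[sl]=(g[sl]<th)*255
    m=cv2.morphologyEx(m,cv2.MORPH_OPEN,np.ones((3,3)))
    cs=cv2.findContours(m,cv2.RETR_EXTERNAL,cv2.CHAIN_APPROX_NONE)[0]; k=max(cs,key=cv2.contourArea)
    P=w2p(k.reshape(-1,2),z,d["p"],d["q"]); return k,P
vis=im.copy()
for n,c,r in(("bar",(256,98),32),("k1",(274,40),22),("k2",(239,158),22)):
    k,P=blob(c,r,.091 if n=="bar" else .09); cv2.drawContours(vis,[k],-1,(0,0,255),1)
    print(n,cv2.minAreaRect((P[:,:2]*1000).astype(np.float32)))
cv2.imwrite("pics/v1.png",cv2.resize(vis[0:200,180:330],None,fx=3,fy=3,interpolation=0))
E
```

```text
bar ((535.7836303710938, -77.39029693603516), (38.69778823852539, 15.990662574768066), 3.551669120788574)
k1 ((548.6527099609375, -32.11988830566406), (24.17439079284668, 21.356172561645508), 81.28857421875)
k2 ((522.4537353515625, -122.45255279541016), (21.640771865844727, 20.641971588134766), 89.78910827636719)
```

View pics/v1.png

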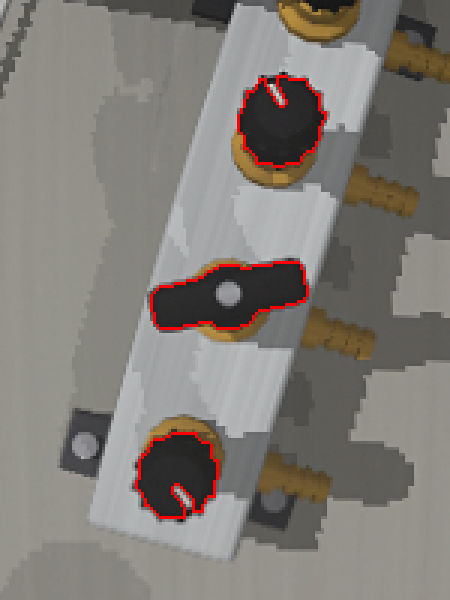

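The contour follows the bar cleanly. The hub bulge in the middle biases the rectangle, so I'll take the angle from the bar ends and check the joint range.

```bash
cat >> h.py <<'E'
def shift(a): return monitor.state()["qpos"][5]
E
sed -i '/^def shift/d' h.py
python3 - <<'E'
from h import *
im=cv2.imread("pics/w1.png"); d=np.load("pics/w1.npz"); g=im.max(2)
m=np.zeros(g.shape,np.uint8); sl=np.s_[66:130,224:288]; m[sl]=(g[sl]<75)*255
ys,xs=np.nonzero(cv2.morphologyEx(m,cv2.MORPH_OPEN,np.ones((3,3))))
P=w2p(np.c_[xs,ys],.091,d["p"],d["q"])[:,:2]; c=np.array([.5358,-.0774])
x=P[:,0]-c[0]
L,Rr=P[(x<-.011)&(x>-.019)].mean(0),P[(x>.011)&(x<.019)].mean(0)
v=Rr-L; print("ang",np.degrees(np.arctan2(v[1],v[0])),"mid",(L+Rr)/2)
print("disc",w2p([(256.2,98.3)],.091,d["p"],d["q"]))
a=np.arctan2(v[1],v[0])
for y0 in (a+np.pi/2,a-np.pi/2):
    for dy in(0.3,0,-.7,-1.4):
        k=ik([c[0],c[1],.09],quat(y0+dy)); print(round(y0+dy,2),None if k is None else k.round(2))
E
```

```text
ang 11.013269549698338 mid [ 0.53578141 -0.07691086]
disc [[ 0.53595551 -0.0772518   0.091     ]]
2.06 [-0.29  0.39 -0.32  0.86  0.   -0.79]
1.76 [-0.29  0.39 -0.32  0.86  0.   -0.49]
1.06 [-0.29  0.39 -0.32  0.86  0.    0.21]
0.36 [-0.29  0.39 -0.32  0.86  0.    0.91]
-1.08 [-0.29  0.39 -0.32  0.86  0.    2.36]
-1.38 [-0.29  0.39 -0.32  0.86  0.    2.66]
-2.08 [-0.29  0.39 -0.32  0.86  0.   -2.93]
-2.78 [-0.29  0.39 -0.32  0.86  0.   -2.23]
```

```bash
python3 - <<'E'
from h import *
yaw=np.radians(101.0)
ctrl.goto([.5358,-.0772,.15],quat(yaw)); jaws.command_gripper(.032,20); 
im,p,q=snap("w2"); s=monitor.state(); print(p,s["qpos"].round(3),s["grip_width"],s["clock"],s["force"],s["moment"])
E
```

```text
[ 0.53579344 -0.0772283   0.14996396] [-0.294  0.341 -0.215  1.015  0.    -0.486] 0.03198650269725075 2.9583 [ 0.10844509 -0.36533302  0.92989674] [-0.05357176  0.01660918 -0.02505127]
```

View pics/w2.png

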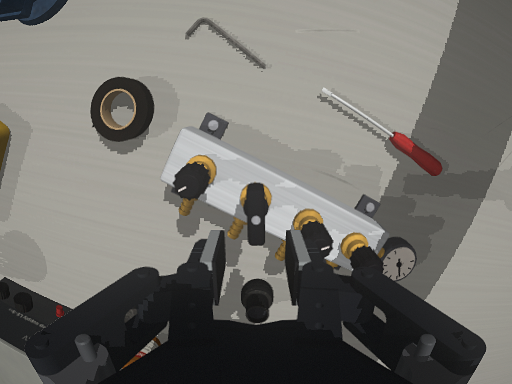

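The bar at (256,212) is centred between the fingers and aligned with them. A 25 mm opening leaves more clearance to the knobs, so I'll use that, descend and grip.

```bash
python3 - <<'E'
from h import *
jaws.command_gripper(.025,20)
print(ctrl.line_to([.5358,-.0772,.090],velocity=.06,max_force=6))
f0=monitor.state(); print(f0["ee_pos"],f0["force"].round(2),f0["moment"].round(3),f0["tau"][5])
jaws.command_gripper(.0,20); ctrl.sleep(.2)
s=monitor.state(); print(s["grip_width"],s["finger_force"],s["ee_pos"],(s["force"]-f0["force"]).round(2),(s["moment"]-f0["moment"]).round(3),s["tau"][5],s["clock"],s["qpos"].round(4))
E
```

```text
False
[ 0.53602588 -0.07726029  0.09033532] [ 0.01 -0.24  0.17] [ 0.041 -0.061  0.028] 7.823198302503442e-05
0.011307822992004356 24.631965458393097 [ 0.53602556 -0.07689327  0.09043806] [-0.36  4.42  5.05] [ 0.872  0.204 -0.008] 0.04718054551631212 4.8083 [-2.934e-01  3.896e-01 -3.164e-01  8.642e-01  8.000e-04 -4.857e-01]
```

```bash
python3 - <<'E'
from h import *
s=monitor.state(); p=s["ee_pos"].copy()
ctrl.line_to([.5359,-.0768,.0902],velocity=.02)
s=monitor.state(); print(s["force"].round(2),s["moment"].round(3))
jaws.command_gripper(.0,90); ctrl.sleep(.2)
s=monitor.state(); print(s["grip_width"],s["finger_force"],s["force"].round(2),s["moment"].round(3),s["tau"][5],s["clock"])
q=ik([.5359,-.0768,.0902],quat(np.radians(101))); print(q.round(4),s["qpos"].round(4))
for i in range(4):
    q[5]+=.025; ctrl.goto_joints(q); s=monitor.state()
    print(round(s["clock"],2),q[5].round(4),s["qpos"][5].round(4),s["tau"][5].round(3),s["force"].round(1),s["moment"].round(3))
np.save("q.npy",q)
E
```

```text
[-0.71  2.09  4.85] [ 0.398  0.164 -0.011]
0.010041635825353076 90.2779483795166 [-2.09  3.06  9.01] [0.488 0.404 0.021] 0.049224524991586804 5.475
[-0.2929  0.3901 -0.3164  0.8644  0.     -0.4849] [-2.929e-01  3.895e-01 -3.160e-01  8.647e-01  1.000e-04 -4.849e-01]
5.72 -0.4599 -0.4597 0.164 [-2.3  2.  10.9] [0.5   0.423 0.038]
5.97 -0.4349 -0.4347 0.164 [-1.3  3.3  8.7] [0.473 0.433 0.061]
6.22 -0.4099 -0.4098 0.164 [-1.9  2.9  7.5] [0.437 0.394 0.028]
6.47 -0.3849 -0.3847 0.164 [-2.6  2.2  8.7] [0.544 0.373 0.069]
```

```bash
cat > close.py <<'E'
from h import *
q=np.load("q.npy"); log=[]; base=.164; q0=q[5]
mz0=.0
while q[5]<q0+1.3:
    t=monitor.state()["tau"][5]-base
    if t>.2: break
    q[5]+=.025 if t<.03 else .01
    ctrl.goto_joints(q); s=monitor.state()
    mz=np.mean([s["moment"][2]]); log.append((q[5],s["qpos"][5],s["tau"][5],mz))
    if abs(mz)>.6 or s["clock"]>25: break
np.save("q.npy",q); np.save("log.npy",log)
print(np.round(log[:3],3)); print(np.round(log[-14:],4)); print(s["clock"],s["force"].round(1),s["grip_width"],s["ee_pos"])
E
python3 close.py
```

```text
[[-0.36  -0.36   0.164  0.036]
 [-0.335 -0.335  0.164  0.02 ]
 [-0.31  -0.31   0.164  0.021]]
[[-0.3599 -0.3597  0.1639  0.0361]
 [-0.3349 -0.3348  0.1639  0.0204]
 [-0.3099 -0.3097  0.1639  0.0208]
 [-0.2849 -0.2847  0.1732  0.0517]
 [-0.2599 -0.2598  0.2774  0.1195]
 [-0.2499 -0.25    0.2418  0.173 ]
 [-0.2399 -0.24    0.2827  0.2154]
 [-0.2299 -0.2301  0.3237  0.2721]
 [-0.2199 -0.2201  0.3648  0.3043]]
8.725 [-1.3  3.1  8.3] 0.009938304957513177 [ 0.53600077 -0.07672633  0.09061565]
```

```bash
python3 - <<'E'
from h import *
q=np.load("q.npy")
def mz(n=10):
    v=[]
    for _ in range(n): ctrl.sleep(.02); v.append(monitor.state()["moment"][2])
    return np.mean(v)+.011
while q[5]<-.15:
    m=mz(); s=monitor.state(); print(q[5].round(4),s["qpos"][5].round(4),s["tau"][5].round(4),m.round(3))
    if m>.5: break
    q[5]+=.01; ctrl.goto_joints(q)
for _ in range(4): ctrl.sleep(.3); print("hold",mz().round(3))
np.save("q.npy",q); s=monitor.state(); print(s["clock"],s["grip_width"],s["force"].round(1))
E
```

```text
-0.2199 -0.2202 0.3129 0.332
-0.2099 -0.2102 0.3538 0.368
-0.1999 -0.2003 0.3947 0.391
-0.1899 -0.1903 0.4355 0.452
-0.1799 -0.1803 0.4764 0.484
-0.1699 -0.1704 0.5171 0.543
hold 0.539
hold 0.542
hold 0.531
hold 0.543
12.8417 0.010088637577410266 [-2.1  3.3  8.4]
```

Seat contact is at q6 ≈ -0.284, and the torque held at about 0.53 N m. I'll open 60° from there, release, retreat and check.

```bash
python3 - <<'E'
from h import *
q=np.load("q.npy")
for t in (-.5,-.8,-1.1,-1.335):
    q[5]=t; ctrl.goto_joints(q); s=monitor.state(); print(s["qpos"][5].round(4),s["tau"][5].round(3),s["moment"].round(3),s["force"].round(1))
ctrl.sleep(.3); jaws.command_gripper(.0,20); ctrl.sleep(.1)
jaws.command_gripper(.026); s=monitor.state(); print(s["grip_width"],s["qpos"][5],s["force"].round(1))
p=s["ee_pos"]; ctrl.line_to([p[0],p[1],.16],velocity=.08)
ctrl.goto([.5358,-.162,.19],quat(0)); im,p,q_=snap("w3"); print(monitor.state()["clock"])
g=im.max(2); m=np.zeros(g.shape,np.uint8); sl=np.s_[62:130,224:288]; m[sl]=(g[sl]<75)*255
k=max(cv2.findContours(cv2.morphologyEx(m,cv2.MORPH_OPEN,np.ones((3,3))),cv2.RETR_EXTERNAL,cv2.CHAIN_APPROX_NONE)[0],key=cv2.contourArea)
m[:]=0; cv2.drawContours(m,[k],-1,255,-1); ys,xs=np.nonzero(m)
P=w2p(np.c_[xs,ys],.091,p,q_)[:,:2]; c=P.mean(0); w,v=np.linalg.eigh(np.cov((P-c).T)); print("bar",c,np.degrees(np.arctan(v[1,1]/v[0,1])))
E
```

```text
-0.5005 -0.314 [0.435 0.332 0.07 ] [-1.7  2.7  8.9]
-0.8006 -0.354 [0.352 0.33  0.083] [-0.5  2.1  8.4]
-1.1006 -0.354 [0.281 0.236 0.06 ] [-2.3  1.8  8.1]
-1.3358 -0.477 [ 0.198  0.12  -0.013] [-1.6  1.2  7.9]
0.02599708067373029 -1.3349674157317515 [ 0.4  0.1 -0.5]
18.4833
bar [ 0.53638459 -0.07637346] 60.53523748642142
```

View pics/w3.png

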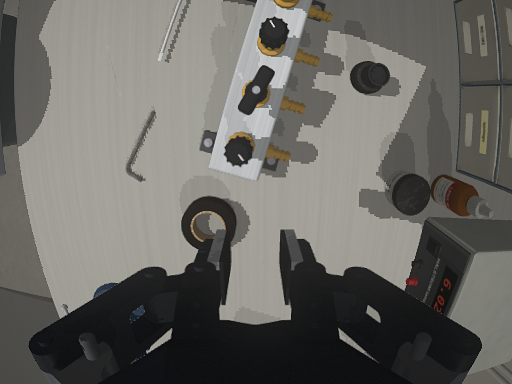

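The bar now stands at about 60.5° in the image fit, against 59.7° expected from the joint angle. It is centred at (257,90). The knob marks at (272,32) and (239,152) point as before, the items in view look undisturbed, and the gripper is clear.

```bash
python3 -c "
from h import *
print(finish_job())"
```

```text
the job is handed in; nothing more can be done
None
```

I turned the bleed valve clockwise onto its seat, held it there at about 0.53 N m for around 2 s, opened it 60° from the seat, let go and handed the job in at about 18.5 s; the last picture showed the knobs beside it and the bench items in view where they were.

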